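Close the feed tube and hold the food processor on pulse

TASK

The food processor has been washed and put together again; only its pusher still stands on the worktop. Put the pusher upright into the feed tube on the lid until its flange sits on the mouth, let go of it, and only then turn the dial clockwise past speeds 1 and 2 to the red pulse mark at the end of its travel, for a trial burst. Pulse springs back, so finish with the gripper still holding the dial there, and do not drop or tip the pusher or disturb the pepper mill and salt shaker.

Things in the scene. Friction and masses are not known exactly. Their poses are not given: they have to be found in the camera images.
- processor: Food processor, fixed: cream base 190 x 340 mm, on it a clear bowl with smoke-grey lid (left, seen from its front) and a cream motor housing (right; 170 mm deep, 122 wide, top 130 mm above the worktop). Origin under its centre on the worktop; x to its back, y to its left (bowl), z up. Lid top at 126 mm; a bowl handle sticks out at the front left.
- tube_mouth (a point): Centre of the rim of the feed tube, a cream upright tube on the lid: 190 mm above the worktop, 112 mm left of the machine's origin. Outside 39 mm, bore 33 mm; the top 11 mm flare to 47 mm inside, 53 mm outside. Open to the bowl below, 78 mm long. z up.
- pusher: Charcoal plastic pusher standing upright on the worktop, 60 to 130 g, round about its z axis. Origin at the centre of its foot, z up. From the foot: rod 30 mm in diameter, 80 mm long, with a 3 mm bevelled foot; flange 55 mm in diameter, from 80 to 86 mm; grip stub 26 mm in diameter, from 86 to 126 mm (hold it there, fingertips above the flange).
- pusher_flange (a point): Point on the pusher's axis at the underside of its flange, 80 mm above its foot. When the pusher is home it lies at tube_mouth.
- dial (a joint): Dial angle in rad, growing clockwise seen from above: 0 off, 0.4 speed 1 (one dot), 0.8 speed 2 (two dots), 1.2 pulse (thick red mark), solid stop at 1.22. It clicks and stays near 0, 0.39 and 0.76; about 0.13 N m turns it over a click. Let go past 0.8, it springs back to speed 2; about 0.13 N m holds it against the stop.
- dial_bar (a point): Centre of the top of the dial's finger bar, on the dial's upright axis, 169 mm above the worktop, 100 mm right of the machine's origin. The charcoal bar is 50 mm long, 12 wide, 25 high, on a disc 52 mm across (disc top at 144 mm). x lies along the bar to its white-lined end and turns with the dial; z up. At off x points 135 degrees from the machine's x towards its y.
- pepper_mill: Brown wooden pepper mill, 46 mm in diameter, 127 mm tall, standing loose. Origin under its centre. To be left alone.
- salt_shaker: Clear and white salt shaker, 42 mm in diameter, 80 mm tall, standing loose. Origin under its centre. To be left alone.
There are look-alikes about, which are no part of the job. Leave any pink look-alike of the pusher alone.

How it is judged (in metres and radians):
On the way, in this order (a step that is already met when the one before it is completed fails the run):
1. the pusher is in the feed tube with its flange down on the mouth, and the gripper has let go of it (z of pusher_flange in the frame of tube_mouth between -0.005 and 0.003 m and horizontal distance between pusher_flange and tube_mouth below 0.006 m and angle between pusher's own z axis and vertical below 0.08 rad and contact force between the fingers and pusher below 0.1 N), for 0.3 s.
2. the dial is turned to the pulse position and held there by the fingers (value of joint dial above 1.12 rad and contact force between the fingers and dial above 0.5 N), for 0.3 s.
At the end, for the whole second after the job is handed in: The pusher stands in the feed tube: underside of its flange no more than 3 mm above the mouth, axes within 6 mm, upright within 0.08 rad. The dial reads more than 1.12 rad (pulse; the stop is at 1.22) and the fingers bear on it with more than 0.5 N, through the last second (all of step 2 and z of pusher_flange in the frame of tube_mouth between -0.005 and 0.003 m and horizontal distance between pusher_flange and tube_mouth below 0.006 m and angle between pusher's own z axis and vertical below 0.08 rad); the arm keeps its last pose, push and grip.
It fails at once if the dial is turned from off before the pusher is home (value of joint dial above 0.25 rad and not (z of pusher_flange in the frame of tube_mouth between -0.005 and 0.003 m and horizontal distance between pusher_flange and tube_mouth below 0.006 m and angle between pusher's own z axis and vertical below 0.08 rad)).
It fails at once if the pusher is dropped or knocked over (angle between pusher's own z axis and vertical above 0.8 rad or (linear speed of pusher above 0.8 m/s and contact force between the fingers and pusher below 0.1 N)).
It fails at once if the pepper mill or the salt shaker is shifted or knocked over (distance of any of pepper_mill, salt_shaker from where it was at the start of the episode above 0.03 m).
It also fails if it takes over 61 s, if anything falls off the work surface, if the arm or the gripper's body presses on something with over 40 N, if the wrist force passes 120 N, or if a joint passes its speed limit or range.

ROBOT

A 6-joint arm with a two-finger parallel gripper is mounted at the origin on a cart in front of the work surface, level with it; the furniture and walls round the work are solid. World frame = base frame: x ahead of the robot, y to its left, z up, the work surface at z = 0. Lengths are in mm, angles in rad, forces in N, time in s.
With the tool pointing down it reaches from about 275 to 750 mm from the base axis. Payload 10.2 kg.
Tool frame: the origin (TCP) lies midway between the tips of the shut fingers; the grasp point (between the pads) lies 19 mm behind it; z points along the fingers, y is the line along which they close (so a half turn about z gives the same grasp; the last joint's range is limited). The gripper opens to 85 mm and grips with 20 to 120 N. Pads are 22 mm wide; open, the fingers measure 114 mm over their backs; the gripper's body (76 mm by 85 mm) begins 54 mm behind the grasp point. The pads swing forward as they close: fully open they stand 13 mm farther back than shut.
Start: joints at [0.984, 0.313, 1.498, -0, 1.331, -0.223], TCP at [186.823, 490.641, 231.294] pointing down, gripper open.
Joint ranges: [-2.94, 2.94], [-0.97, 2.17], [0.19, 2.56], [-1.23, 4.37], [0.02, 3.11], [-2.88, 2.88]. Speed limits (rad/s): [2.39, 2.39, 3.01, 3.14, 3.14, 3.14].

INTERFACE

Orientations are given as a unit quaternion [w, x, y, z].
In Python, from rig import sense, capture, finish_job, find_in, place_of gives the robot as it stands. The module is installed in compiled form; this text tells all that it offers.
- The arm moves only by the shell command python3 -m jog 'ROWS' [FORCE]. ROWS is JSON, a list of rows, each an object of numbers: "tx", "ty", "tz": the shift along the tool's x, y, z in mm; "ax", "ay", "az": the turn, a rotation vector about the tool's x, y, z in rad; "jaw": the closure, from -1 (fully open) to 1 (shut), so that 0 is half open. In form: [{"tx": .., "ty": .., "tz": .., "ax": .., "ay": .., "az": .., "jaw": ..}, ...]. A call has 1 to 5 rows; each row shifts and turns the commanded pose from where the row before left it, along the tool's axes as they then stand; what a row does not reach is not made up. A row lasts 1/8 s, in which the tool goes at most 62.5 mm and 10.7 degrees, less where a joint would pass 70% of its speed; a pose out of reach is approached as far as the arm can. A call with a gripper value outside its range is refused whole. The fingers move at their own pace and stop on an object; FORCE is the grip in N (left out, the last holds). Time passes only in rows, so rows that do not move let the fingers close. It gives the time, the measured TCP pose, the force, the opening and the grip force at its end, in the units of the state.
- sense(): the state, without advancing time (a new reading comes with each control period).
- capture(name): name is "scene" or "top" or "wrist"; returns a dict with "color" (420x560x3 uint8, red, green, blue), "depth" (420x560 float32, mm along the optical axis (not along the pixel's ray), 0 where there is no reading), "fx", "fy", "cx", "cy" (pixels), "k1" (the pictures are not rectified: a ray, as slopes to the right and down, at radius r is drawn at 1 + k1 r^2 times it, then the intrinsics apply), "camera_from_world" (4x4, takes a point from world to camera coordinates); the wrist camera has in their place "mount" (4x4, takes a point from camera to tool coordinates, whose origin is the TCP and whose axes are the flange's). Camera axes: x right, y up, looking along -z (the intrinsics and any distortion apply to the point x, -y, -z); pixel columns grow to the right and rows downward; lengths in mm; the calibration is good to about 2 mm. A picture is of the moment at which its call begins: read the wrist's pose just before it.
- finish_job(): hands the job in; it is judged then, once.
Trained networks look in the newest picture that a camera, given by its name, has taken for a name from the list of things; names that differ only in an ending like _2 or _b are one class to them, and where a whole thing is asked for, a point or a joint stands for the part that bears it (a point fixed in the world has none). Each returns a list of dicts, best first, with "conf" (0 to 1); they miss things now and then, are a little off and sometimes report something else, mostly with a low value. They report only what shows in the picture. A call takes as long as a camera call. They do not tell look-alikes from the thing itself.
- find_in(query, camera): "centre" ([column, row] in pixels, amid what is visible of it).
- place_of(query, camera): "centre" ([column, row] in pixels: a listed point, or the origin of a listed thing).
The state is a dict: "time_s": time; "joints": joint angles; "dq": joint speeds; "tau": joint torques, N m; "eef_pos": TCP position; "ee_rot": TCP orientation; "force": force on the tool from outside, world axes, zero at the start; "wrist_torque": the same for the moment, N m; "grip_width": opening from 0.0 (shut) to 1.0 (fully open); "grip_force": force on a finger pad.
Only numpy, scipy, OpenCV 4.12 (cv2) and the standard library are available. Lean on these libraries where they do the work, as an engineer would, in place of code of your own. Each camera call takes 0.05 s, during which the arm holds its last target. There are 200 camera calls.

## Working session

There is one attempt and no reset: what is moved stays moved. The work goes in short steps, Python scripts to look and compute and a shell command to move; the robot and the scene stay as the last step left them, time stands still between calls to the robot, and variables do not carry over. Pictures are saved under pics/ and viewed, at most 14 in all, crops included, and the job is handed in when it is done.

```bash
mkdir -p pics; cat > h.py <<'E'
import numpy as np, cv2
from rig import *
from scipy.spatial.transform import Rotation as R
def cfw(c,s=None):
    if "camera_from_world" in c: return np.array(c["camera_from_world"])
    T=np.eye(4); q=s["ee_rot"]; T[:3,:3]=R.from_quat([q[1],q[2],q[3],q[0]]).as_matrix(); T[:3,3]=s["eef_pos"]
    return np.linalg.inv(T@np.array(c["mount"]))
def slope(c,u,v):
    d=np.array([(u-c["cx"])/c["fx"],(v-c["cy"])/c["fy"]]); p=d.copy()
    for _ in range(20): p=d/(1+c["k1"]*(p@p))
    return p
def at_z(c,M,u,v,z):   # ray hit with plane z
    p=slope(c,u,v); W=np.linalg.inv(M); o=W[:3,3]; r=W[:3,:3]@np.array([p[0],-p[1],-1]); return o+r*(z-o[2])/r[2]
def at_d(c,M,u,v,k=2):
    i,j=int(round(v)),int(round(u)); P=c["depth"][max(i-k,0):i+k+1,max(j-k,0):j+k+1]; P=P[P>0]
    if not len(P): return None
    d=np.median(P); p=slope(c,u,v); return (np.linalg.inv(M)@np.array([p[0]*d,-p[1]*d,-d,1]))[:3]
def proj(c,M,X):
    q=M@np.append(X,1); x,y=q[0]/-q[2],-q[1]/-q[2]; f=1+c["k1"]*(x*x+y*y); return np.array([c["cx"]+c["fx"]*x*f,c["cy"]+c["fy"]*y*f])
def save(c,name,crop=None,k=1):
    im=c["color"][:,:,::-1]
    if crop: a,b,w,h=crop; im=im[b:b+h,a:a+w]
    cv2.imwrite("pics/"+name,cv2.resize(im,None,fx=k,fy=k,interpolation=cv2.INTER_CUBIC))
E
cat > a.py <<'E'
from h import *
np.set_printoptions(precision=1,suppress=True)
zs=dict(tube_mouth=190,pusher=0,pusher_flange=80,dial_bar=169,pepper_mill=0,salt_shaker=0,processor=0)
ims=[]
for n in ("scene","top"):
    s=sense(); c=capture(n); M=cfw(c,s); ims.append(c["color"][:,:,::-1])
    for q,z in zs.items():
        for d in place_of(q,n)[:4]:
            u,v=d["centre"]; print(n,q,round(d["conf"],2),np.array([u,v]),at_z(c,M,u,v,z),at_d(c,M,u,v))
cv2.imwrite("pics/s.png",ims[0]);cv2.imwrite("pics/t.png",ims[1])
E
python3 a.py
```

```text
scene tube_mouth 0.62 [281.6 154.9] [480.7  22.4 190. ] [484.9  14.1 183.4]
scene pusher 0.93 [261.4 297. ] [386.8 323.5   0. ] [379.6 335.6  19.2]
scene pusher 0.87 [234.5 380.8] [337.3 532.7   0. ] [329.6 541.9  24.2]
scene pusher 0.83 [235.3 340.3] [383.4 451.2   0. ] [374.7 462.4  23.3]
scene pusher 0.78 [199.  328.4] [471.7 462.1   0. ] [463.4 470.2  17.5]
scene pusher_flange 0.95 [231.7 361.8] [336.1 532.6  80. ] [330.6 539.3  95.8]
scene pusher_flange 0.87 [231.7 320.5] [383.6 453.2  80. ] [377.5 460.9  94.8]
scene pusher_flange 0.83 [196.7 307.5] [466.7 458.9  80. ] [461.7 463.9  89.7]
scene pusher_flange 0.74 [259.  275.4] [389.5 323.8  80. ] [382.7 335.2  96.4]
scene dial_bar 0.64 [298.4 123.3] [ 520.5 -171.3  169. ] [ 521.7 -174.1  167.1]
scene pepper_mill 0.71 [257.5 251.2] [465. 199.   0.] [452.8 219.2  26.1]
scene salt_shaker 0.81 [212.9 283.2] [512.9 340.1   0. ] [497.4 358.1  29.5]
```

View pics/s.png

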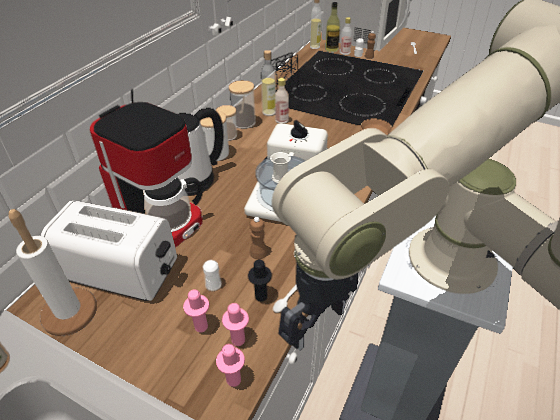

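View pics/t.png

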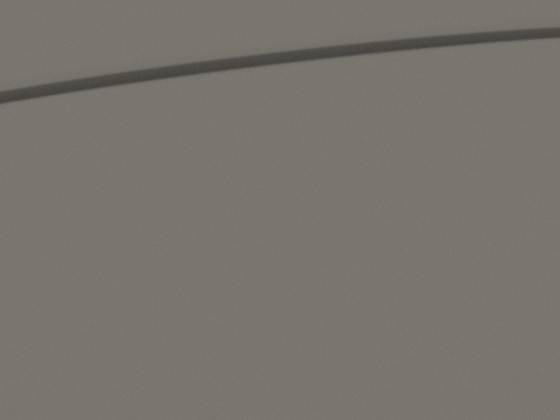

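Scene: charcoal pusher at (261,280). The three pink ones, at (197,311), (235,325) and (231,365), are look-alikes. The task says charcoal, so I take (261,280). The top view shows only the arm blocking it. I'll confirm with a crop.

```bash
python3 - <<'E'
from h import *
np.set_printoptions(precision=3,suppress=True)
c=capture("scene"); save(c,"crop.png",(170,230,130,170),3.5)
s=sense(); q=s["ee_rot"]; r=R.from_quat([q[1],q[2],q[3],q[0]]).as_matrix(); print(s["eef_pos"]); print(r); print(s["grip_width"])
print("shift tool for xy to pusher", r.T@np.array([388-s["eef_pos"][0],323.5-s["eef_pos"][1],0]))
c=capture("wrist"); print(np.array(c["mount"]))
E
```

```text
[186.789 490.645 231.32 ]
[[-0.935  0.356  0.   ]
 [ 0.356  0.935  0.   ]
 [ 0.     0.    -1.   ]]
1.0056319833751575
shift tool for xy to pusher [-247.512  -84.626   -0.001]
[[  -0.001    0.962    0.271   68.401]
 [   1.       0.001    0.       0.756]
 [   0.       0.271   -0.962 -141.445]
 [   0.       0.       0.       1.   ]]
```

View pics/crop.png

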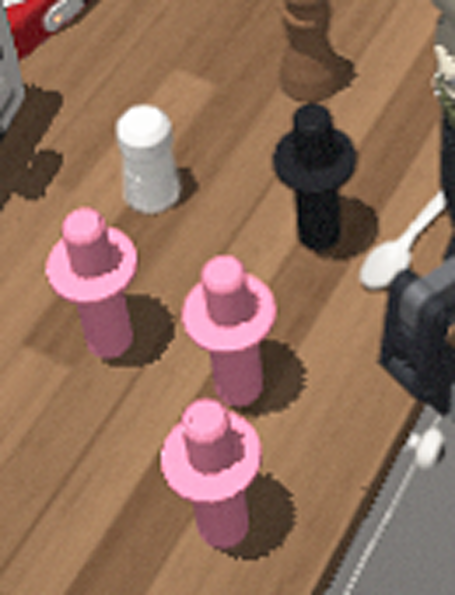

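The crop confirms it: the charcoal pusher at scene (261,280) is the only non-pink one. Moving above it.

```bash
python3 -m jog '[{"tx":-50,"ty":-17,"jaw":-1},{"tx":-50,"ty":-17,"jaw":-1},{"tx":-50,"ty":-17,"jaw":-1},{"tx":-50,"ty":-17,"jaw":-1},{"tx":-47,"ty":-16,"jaw":-1}]' 30
python3 -m jog '[{"jaw":-1},{"jaw":-1}]'
cat > b.py <<'E'
from h import *
import sys
np.set_printoptions(precision=1,suppress=True)
zs=dict(tube_mouth=190,pusher=0,pusher_flange=80,dial_bar=169,pepper_mill=0,salt_shaker=0,processor=0)
for n in sys.argv[2].split(","):
    s=sense(); c=capture(n); M=cfw(c,s); save(c,sys.argv[1]+n+".png")
    q=s["ee_rot"]; r=R.from_quat([q[1],q[2],q[3],q[0]]).as_matrix()
    for q in sys.argv[3].split(","):
        for d in place_of(q,n)[:4]:
            u,v=d["centre"]; X=at_z(c,M,u,v,zs[q]); print(n,q,round(d["conf"],2),np.array([u,v]),X,at_d(c,M,u,v),"tool",r.T@(X-s["eef_pos"]))
print(np.array(s["eef_pos"]),r)
E
python3 b.py 1 top,wrist tube_mouth,pusher,pusher_flange,dial_bar,pepper_mill,salt_shaker,processor
```

```text
wrist pusher 0.92 [301.8 331.6] [377.4 450.    0. ] [364.9 453.2  18.4] tool [-192.6   29.9  231.3]
wrist pusher 0.62 [353.8 283.7] [336.  533.6   0. ] [326.1 532.8  17.2] tool [-124.1   93.2  231.3]
wrist pusher 0.59 [215.7 370.1] [391.9 321.7   0. ] [172.5 480.1 304.3] tool [-251.8  -84.8  231.3]
wrist pusher_flange 0.73 [371.5 322.1] [337.4 533.6  80. ] [328.4 532.8  92.3] tool [-125.4   93.7  151.3]
wrist pusher_flange 0.6 [305.  377.7] [376.9 448.2  80. ] [178.8 500.9 308.6] tool [-192.8   28.   151.3]
[186.8 490.6 231.3] [[-0.9  0.4 -0. ]
 [ 0.4  0.9 -0. ]
 [ 0.  -0.  -1. ]]schema error: expected keys tx, ty, tz, ax, ay, az, jaw
schema error: expected keys tx, ty, tz, ax, ay, az, jaw
```

View pics/1wrist.png

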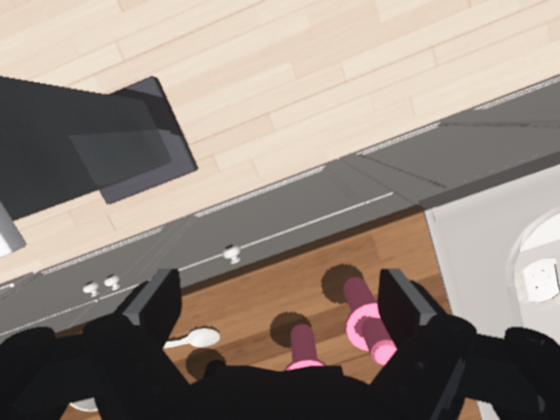

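View pics/1top.png

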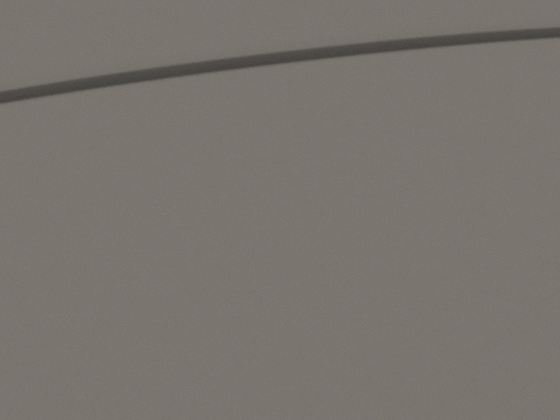

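The move was refused because every key is required in each row. The wrist view shows two pinks at (305,350) and (370,330), and the spoon. The view agrees on the charcoal pusher at about (390,322). Now with full rows.

```bash
python3 -m jog '[{"tx":-50,"ty":-17,"tz":0,"ax":0,"ay":0,"az":0,"jaw":-1},{"tx":-50,"ty":-17,"tz":0,"ax":0,"ay":0,"az":0,"jaw":-1},{"tx":-50,"ty":-17,"tz":0,"ax":0,"ay":0,"az":0,"jaw":-1},{"tx":-50,"ty":-17,"tz":0,"ax":0,"ay":0,"az":0,"jaw":-1},{"tx":-48,"ty":-17,"tz":0,"ax":0,"ay":0,"az":0,"jaw":-1}]' 30
python3 -m jog '[{"tx":0,"ty":0,"tz":0,"ax":0,"ay":0,"az":0,"jaw":-1},{"tx":0,"ty":0,"tz":0,"ax":0,"ay":0,"az":0,"jaw":-1}]'
python3 b.py 2 top,wrist,scene tube_mouth,pusher,pusher_flange,dial_bar,pepper_mill,salt_shaker,processor
```

```text
time_s: 2.33
eef_pos: [389.6, 321.7, 231.4]
ee_rot: [0.0, 0.181, 0.983, 0.0]
force: [0.3, 1.3, 1.1]
grip_width: 0.999
grip_force: 0.0
time_s: 2.58
eef_pos: [388.0, 323.2, 231.3]
ee_rot: [-0.0, 0.181, 0.983, 0.0]
force: [-0.1, -0.4, 0.7]
grip_width: 1.0
grip_force: 0.0
wrist pusher 0.86 [383.4 135.3] [377.4 450.    0. ] [365.4 427.   84.2] tool [ 55.  114.7 231.3]
wrist pusher 0.75 [451.1  72.7] [341.6 532.5   0. ] [340.4 519.   27.4] tool [117.7 179.1 231.3]
wrist pusher 0.59 [279.3 185.4] [388.7 323.8   0. ] [374.  329.4  85. ] tool [ -0.4   0.8 231.3]
wrist pusher 0.55 [411.3 209.8] [470.3 457.1   0. ] [458.7 448.5  29.5] tool [-29.3 154.3 231.3]
wrist pusher_flange 0.91 [279.8 199.8] [387.4 324.8  80. ] [378.1 328.3 123.2] tool [  1.1   1.2 151.3]
wrist pusher_flange 0.84 [502.7  56. ] [340.6 533.9  80. ] [339.4 520.3 101.6] tool [119.2 180.1 151.3]
wrist pusher_flange 0.58 [408.  141.6] [378.7 446.5  80. ] [373.8 437.6 106.4] tool [ 52.5 111.9 151.3]
wrist pusher_flange 0.55 [445.3 232.6] [471.5 457.6  80. ] [460.6 449.5 101.6] tool [-30.3 155.2 151.3]
wrist pepper_mill 0.9 [208.
[... 977 characters left out ...]

scene pusher_flange 0.74 [193.4 303.9] [478.2 454.5  80. ] [465.2 467.2 104.4] tool [-37.2 154.9 151.3]
scene pusher_flange 0.72 [235.5 358.8] [332.8 523.9  80. ] [328.5 529.4  92.6] tool [123.4 168.1 151.3]
scene pusher_flange 0.61 [234.5 317.6] [382.  444.5  80. ] [371.9 457.9 104.8] tool [ 49.1 111.4 151.3]
scene pepper_mill 0.97 [257.3 251. ] [465.9 198.6   0. ] [453.2 219.5  26.9] tool [-116.7  -88.6  231.3]
scene salt_shaker 0.59 [213.5 286.2] [506.6 347.2   0. ] [497.4 358.   17.9] tool [-101.9   64.8  231.3]
scene processor 0.67 [289.7 190.7] [495.  -60.7   0. ] [439.4  58.7 110.5] tool [-236.3 -320.6  231.3]
[388.3 322.9 231.3] [[-0.9  0.4 -0. ]
 [ 0.4  0.9 -0. ]
 [ 0.  -0.  -1. ]]
```

View pics/2wrist.png

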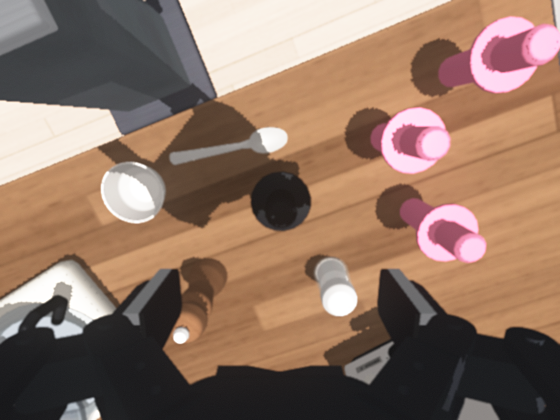

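Wrist view: the charcoal pusher at (281,201) is within about 1 mm of the tool axis. The mill (190,310), salt shaker (335,285), pinks and a cup (133,192) are all clear of the fingers. Descending.

```bash
python3 -m jog '[{"tx":0,"ty":1,"tz":45,"ax":0,"ay":0,"az":0,"jaw":-1},{"tx":0,"ty":0,"tz":45,"ax":0,"ay":0,"az":0,"jaw":-1},{"tx":0,"ty":0,"tz":35,"ax":0,"ay":0,"az":0,"jaw":-1},{"tx":0,"ty":0,"tz":13,"ax":0,"ay":0,"az":0,"jaw":-1},{"tx":0,"ty":0,"tz":0,"ax":0,"ay":0,"az":0,"jaw":-1}]' 30
python3 -m jog '[{"tx":0,"ty":0,"tz":0,"ax":0,"ay":0,"az":0,"jaw":1},{"tx":0,"ty":0,"tz":0,"ax":0,"ay":0,"az":0,"jaw":1},{"tx":0,"ty":0,"tz":0,"ax":0,"ay":0,"az":0,"jaw":1},{"tx":0,"ty":0,"tz":0,"ax":0,"ay":0,"az":0,"jaw":1},{"tx":0,"ty":0,"tz":0,"ax":0,"ay":0,"az":0,"jaw":1}]' 40
```

```text
time_s: 4.4
eef_pos: [388.8, 324.0, 93.5]
ee_rot: [-0.0, 0.181, 0.984, -0.0]
force: [0.3, 0.1, 0.3]
grip_width: 1.0
grip_force: 0.0
time_s: 5.03
eef_pos: [389.0, 324.1, 93.9]
ee_rot: [0.0, 0.181, 0.984, 0.0]
force: [-0.6, 0.9, 6.0]
grip_width: 0.291
grip_force: 39.6
```

```bash
python3 -m jog '[{"tx":0,"ty":0,"tz":-30,"ax":0,"ay":0,"az":0,"jaw":1},{"tx":0,"ty":0,"tz":-60,"ax":0,"ay":0,"az":0,"jaw":1},{"tx":0,"ty":0,"tz":-60,"ax":0,"ay":0,"az":0,"jaw":1},{"tx":0,"ty":0,"tz":-60,"ax":0,"ay":0,"az":0,"jaw":1},{"tx":0,"ty":0,"tz":-20,"ax":0,"ay":0,"az":0,"jaw":1}]' 
python3 -m jog '[{"tx":-20,"ty":-50,"tz":0,"ax":0,"ay":0,"az":0,"jaw":1},{"tx":-20,"ty":-50,"tz":0,"ax":0,"ay":0,"az":0,"jaw":1},{"tx":-20,"ty":-50,"tz":0,"ax":0,"ay":0,"az":0,"jaw":1},{"tx":0,"ty":0,"tz":0,"ax":0,"ay":0,"az":0,"jaw":1},{"tx":0,"ty":0,"tz":0,"ax":0,"ay":0,"az":0,"jaw":1}]' 
python3 b.py 3 top,wrist,scene tube_mouth,pusher_flange,dial_bar,pepper_mill,salt_shaker,processor
```

```text
time_s: 5.65
eef_pos: [389.1, 324.1, 326.8]
ee_rot: [0.002, 0.181, 0.984, 0.002]
force: [-0.2, 0.1, -2.4]
grip_width: 0.289
grip_force: 39.7
time_s: 6.28
eef_pos: [391.4, 162.6, 323.2]
ee_rot: [-0.0, 0.181, 0.983, 0.0]
force: [-1.0, -0.2, -2.5]
grip_width: 0.291
grip_force: 40.0
wrist pusher_flange 0.77 [282.7 259.6] [483.7 133.1  80. ] [379.4 169.7 337.3] tool [-97.    5.  243.2]
wrist pusher_flange 0.58 [523.7  79.7] [380.2 448.4  80. ] [377.7 436.   98.3] tool [111.7 263.  243.2]
wrist pusher_flange 0.58 [546.5 159. ] [474.2 458.5  80. ] [467.4 446.   97.8] tool [ 27.4 305.9 243.2]
wrist pepper_mill 0.82 [320.9 208.7] [461.2 201.7   0. ] [446.4 200.1  51.6] tool [-51.6  61.1 323.2]
wrist salt_shaker 0.67 [422.5 205. ] [508.1 340.4   0. ] [496.7 330.8  29.3] tool [-46.2 207.4 323.2]
wrist processor 0.85 [162.6 290.8] [498.6 -71.5   0. ] [452.9  -2.1 124.4] tool [-183.5 -181.   323.2]
scene tube_mouth 0.6 [279.5 155.8] [483.9  28.4 190. ] [405.7 183.9 313.8] tool [-134.1  -92.3  133.3]
scene pusher_flange 0.96 [237.4 356.3] [332.2 517.7  80. ] [329.1 521.7  89. ] tool [181.8 311.1 243.3]
scene pusher_flange 0.94 [195.  302.9] [476.6 450.8  80. ] [461.8 465.5 107.9] tool [ 23.  299.9 243.3]
scene pusher_flange 0.7 [235.2 316.8] [381.7 442.2  80. ] [370.9 456.5 106.4] tool [108.6 258.1 243.3]
scene pusher_flange 0.66 [289.1 154.6] [ 529.8 -128.1   80. ] [387.4 175.1 316.9] tool [-232.7 -222.2  243.3]
scene dial_bar 0.37 [298.6 123.3] [ 519.9 -171.5  169. ] [376.4 154.4 384.8] tool [-238.9 -266.3  154.3]
scene pepper_mill 0.62 [258.8 253.3] [458.5 203.9   0. ] [449.5 219.   19.5] tool [-47.9  62.7 323.3]
scene salt_shaker 0.93 [208.8 283. ] [522.3 344.1   0. ] [506.7 361.8  29.2] tool [-57.7 216.5 323.3]
scene processor 0.68 [288.7 187.9] [503.5 -71.4   0. ] [441.3  61.  121.2] tool [-188.  -178.6  323.3]
[391.4 162.4 323.3] [[-0.9  0.4  0. ]
 [ 0.4  0.9 -0. ]
 [-0.  -0.  -1. ]]
```

View pics/3wrist.png

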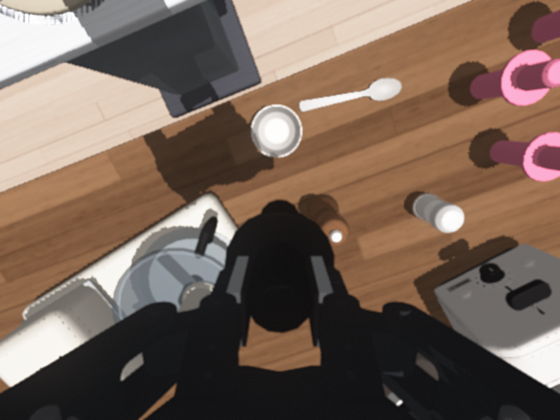

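The wrist view shows the held pusher covering the centre. The bowl and tube rim sit partly hidden at (195,290), and the mill at (320,215) is untouched. I'll go to the far side for a clear view of the tube.

```bash
python3 -m jog '[{"tx":-50,"ty":-24,"tz":0,"ax":0,"ay":0,"az":0,"jaw":1},{"tx":-50,"ty":-24,"tz":0,"ax":0,"ay":0,"az":0,"jaw":1},{"tx":-50,"ty":-24,"tz":0,"ax":0,"ay":0,"az":0,"jaw":1},{"tx":-50,"ty":-24,"tz":0,"ax":0,"ay":0,"az":0,"jaw":1},{"tx":0,"ty":0,"tz":0,"ax":0,"ay":0,"az":0,"jaw":1}]' 
python3 -m jog '[{"tx":0,"ty":0,"tz":0,"ax":0,"ay":0,"az":0,"jaw":1},{"tx":0,"ty":0,"tz":0,"ax":0,"ay":0,"az":0,"jaw":1}]' 
python3 b.py 4 top,wrist,scene tube_mouth,dial_bar,pepper_mill,salt_shaker,processor
```

```text
time_s: 7.95
eef_pos: [545.5, -1.1, 321.7]
ee_rot: [-0.001, 0.183, 0.983, -0.0]
force: [-0.4, 0.6, -1.0]
grip_width: 0.289
grip_force: 40.1
time_s: 8.2
eef_pos: [543.7, 2.4, 323.8]
ee_rot: [0.0, 0.18, 0.984, 0.0]
force: [0.0, -0.6, -0.6]
grip_width: 0.295
grip_force: 40.1
wrist tube_mouth 0.68 [286.7 119.1] [479.9  33.3 190. ] [479.8  34.9 123.5] tool [ 71.2   6.7 133.5]
wrist dial_bar 0.72 [ 97.  242.5] [ 521.3 -173.6  169. ] [ 521.3 -174.   168.4] tool [ -41.  -172.1  154.5]
wrist pepper_mill 0.72 [400.5  59.7] [463.5 199.8   0. ] [464.7 187.2  33.8] tool [145.7 156.4 323.4]
wrist salt_shaker 0.62 [523.5  51.1] [510.1 346.8   0. ] [508.1 325.   31.6] tool [154.4 310.5 323.4]
wrist processor 0.96 [218.  167.3] [506.  -74.9   0. ] [499.2 -47.9 123.6] tool [  8.3 -85.2 323.5]
wrist processor 0.18 [399.  59.] [462.  198.2   0. ] [463.3 185.9  33.2] tool [146.5 154.4 323.4]
scene tube_mouth 0.57 [285.2 159.2] [464.   35.5 190. ] [471.5  19.8 177.4] tool [ 87.    3.3 133.3]
scene dial_bar 0.56 [297.2 124.2] [ 521.6 -165.1  169. ] [ 524.  -170.6  165.4] tool [ -38.2 -163.7  154.3]
scene pepper_mill 0.58 [258.7 254. ] [457.6 206.2   0. ] [450.1 218.6  16.2] tool [153.8 160.5 323.3]
scene pepper_mill 0.53 [211.5 288. ] [508. 354.   0.] [501.3 361.8  13.1] tool [159.2 316.6 323.3]
scene pepper_mill 0.39 [261.7 133.8] [ 722.  -304.1    0. ] [542.   15.  233.5] tool [-274.9 -222.3  323.3]
scene salt_shaker 0.86 [211.7 286.6] [509.9 350.2   0. ] [500.6 360.9  17.9] tool [156.1 313.7 323.3]
scene processor 0.74 [288.5 190.3] [499.1 -60.8   0. ] [440.   64.7 116.2] tool [ 19.9 -74.2 323.3]
[544.1   1.5 323.3] [[-0.9  0.4 -0. ]
 [ 0.4  0.9  0. ]
 [ 0.   0.  -1. ]]
```

View pics/4wrist.png

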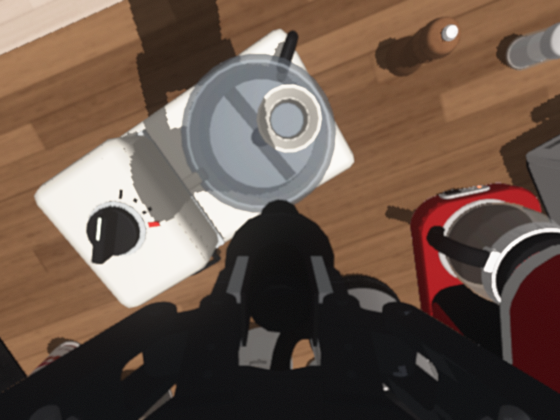

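Wrist view: tube rim at about (290,118), dial at (112,230) with its white-lined end up at off, and red pulse mark at (153,224). The tube-to-dial distance is 211 mm against the nominal 212, which fits. I'll refine with the depth rim.

```bash
cat > rim.py <<'E'
from h import *
from scipy.optimize import least_squares
np.set_printoptions(precision=1,suppress=True)
s=sense(); c=capture("wrist"); M=cfw(c,s); q=s["ee_rot"]; r=R.from_quat([q[1],q[2],q[3],q[0]]).as_matrix()
W=np.linalg.inv(M); vs,us=np.nonzero(c["depth"]>0)
P=np.array([np.append(slope(c,u,v),0) for u,v in zip(us,vs)]); d=c["depth"][vs,us]
X=(np.c_[P[:,0]*d,-P[:,1]*d,-d,np.ones(len(d))]@W.T)[:,:3]
def near(x,y,rad,lo,hi): k=(np.hypot(X[:,0]-x,X[:,1]-y)<rad)&(X[:,2]>lo)&(X[:,2]<hi); return X[k]
a=near(480,32,40,184,197)
f=least_squares(lambda p:np.hypot(a[:,0]-p[0],a[:,1]-p[1])-p[2],[480,33,25],loss="soft_l1")
print("rim",len(a),f.x,a[:,2].mean(), np.hypot(*(a[:,:2]-f.x[:2]).T).min(), np.hypot(*(a[:,:2]-f.x[:2]).T).max())
b=near(521,-173,35,160,176); 
if len(b)>10:
    m=cv2.minAreaRect(b[:,:2].astype(np.float32)); print("bar",len(b),m,b[:,2].mean()); _,_,V=np.linalg.svd(b[:,:2]-b[:,:2].mean(0)); print("bar dir",np.arctan2(V[0][1],V[0][0]))
for n in ("pusher","pusher_flange"):
    for g in place_of(n,"wrist"):
        u,v=g["centre"]; z=s["eef_pos"][2]-(13.7 if n!="pusher" else 93.7); Y=at_z(c,M,u,v,z); print(n,round(g["conf"],2),np.array([u,v]),"tool",r.T@(Y-s["eef_pos"]))
t=np.array([f.x[0],f.x[1],0])-s["eef_pos"]; t[2]=0; print("tool shift to rim",r.T@t,"eef",np.array(s["eef_pos"]))
E
python3 rim.py
```

```text
rim 1283 [480.1  35.   23.2] 187.41430741066947 19.506056738459115 25.95633717332153
bar 752 ((520.5274047851562, -172.311767578125), (12.240667343139648, 50.533782958984375), 56.84843444824219) 166.7517400860562
bar dir -0.5804116772721956
pusher 0.93 [280.1 219.5] tool [-0.6  1.3 93.7]
pusher_flange 0.59 [279.  260.6] tool [ 1.2  0.6 13.7]
tool shift to rim [71.8  8.6 -0. ] eef [544.2   1.5 323.3]
```

Rim centre is (480,35) and the bar (520.5,-172.3), 211 mm apart, with bar yaw agreeing to about 0.01 rad. Moving over the tube and lowering into the flare.

```bash
python3 -m jog '[{"tx":36,"ty":4,"tz":0,"ax":0,"ay":0,"az":0,"jaw":1},{"tx":36,"ty":4,"tz":0,"ax":0,"ay":0,"az":0,"jaw":1},{"tx":0,"ty":0,"tz":0,"ax":0,"ay":0,"az":0,"jaw":1},{"tx":0,"ty":0,"tz":0,"ax":0,"ay":0,"az":0,"jaw":1},{"tx":0,"ty":0,"tz":0,"ax":0,"ay":0,"az":0,"jaw":1}]' 
python3 -m jog '[{"tx":0,"ty":0,"tz":20,"ax":0,"ay":0,"az":0,"jaw":1},{"tx":0,"ty":0,"tz":16,"ax":0,"ay":0,"az":0,"jaw":1},{"tx":0,"ty":0,"tz":0,"ax":0,"ay":0,"az":0,"jaw":1},{"tx":0,"ty":0,"tz":0,"ax":0,"ay":0,"az":0,"jaw":1},{"tx":0,"ty":0,"tz":0,"ax":0,"ay":0,"az":0,"jaw":1}]' 
python3 - <<'E'
from h import *
s=sense();c=capture("wrist");save(c,"5w.png",(180,120,220,160),3.5)
E
```

```text
time_s: 9.88
eef_pos: [480.3, 34.2, 323.0]
ee_rot: [-0.0, 0.181, 0.983, -0.0]
force: [0.3, -0.2, -1.8]
grip_width: 0.291
grip_force: 40.1
time_s: 10.5
eef_pos: [480.0, 34.5, 287.9]
ee_rot: [0.001, 0.181, 0.983, 0.0]
force: [0.1, 0.3, -1.1]
grip_width: 0.287
grip_force: 40.1
```

View pics/5w.png

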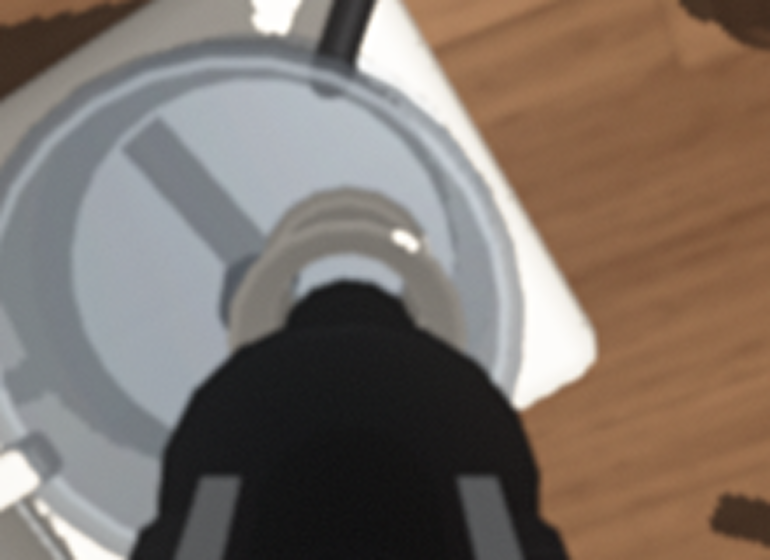

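The crop shows the rod (x≈352) centred laterally on the rim (mid ≈348), which is within about 1 mm. Lowering gently.

```bash
python3 -m jog '[{"tx":0,"ty":0,"tz":5,"ax":0,"ay":0,"az":0,"jaw":1},{"tx":0,"ty":0,"tz":5,"ax":0,"ay":0,"az":0,"jaw":1},{"tx":0,"ty":0,"tz":5,"ax":0,"ay":0,"az":0,"jaw":1},{"tx":0,"ty":0,"tz":5,"ax":0,"ay":0,"az":0,"jaw":1},{"tx":0,"ty":0,"tz":0,"ax":0,"ay":0,"az":0,"jaw":1}]' 
```

```text
time_s: 11.18
eef_pos: [479.6, 34.6, 266.9]
ee_rot: [-0.0, 0.181, 0.984, -0.0]
force: [0.8, -0.2, -0.6]
grip_width: 0.289
grip_force: 40.1
```

The foot is at about z=173, already in the narrow bore with no force. Continuing.

```bash
python3 -m jog '[{"tx":0,"ty":0,"tz":12,"ax":0,"ay":0,"az":0,"jaw":1},{"tx":0,"ty":0,"tz":12,"ax":0,"ay":0,"az":0,"jaw":1},{"tx":0,"ty":0,"tz":12,"ax":0,"ay":0,"az":0,"jaw":1},{"tx":0,"ty":0,"tz":12,"ax":0,"ay":0,"az":0,"jaw":1},{"tx":0,"ty":0,"tz":6,"ax":0,"ay":0,"az":0,"jaw":1}]'
python3 -m jog '[{"tx":0,"ty":0,"tz":3,"ax":0,"ay":0,"az":0,"jaw":1},{"tx":0,"ty":0,"tz":3,"ax":0,"ay":0,"az":0,"jaw":1},{"tx":0,"ty":0,"tz":2,"ax":0,"ay":0,"az":0,"jaw":1},{"tx":0,"ty":0,"tz":0,"ax":0,"ay":0,"az":0,"jaw":1}]' 
```

```text
time_s: 11.8
eef_pos: [479.5, 34.6, 212.4]
ee_rot: [-0.0, 0.181, 0.983, -0.0]
force: [0.3, 0.1, -1.5]
grip_width: 0.286
grip_force: 40.1
time_s: 12.3
eef_pos: [479.7, 34.6, 205.3]
ee_rot: [0.0, 0.181, 0.984, -0.0]
force: [-0.0, -0.0, -0.9]
grip_width: 0.292
grip_force: 40.1
```

```bash
python3 -m jog '[{"tx":0,"ty":0,"tz":1.5,"ax":0,"ay":0,"az":0,"jaw":1},{"tx":0,"ty":0,"tz":1,"ax":0,"ay":0,"az":0,"jaw":1},{"tx":0,"ty":0,"tz":0,"ax":0,"ay":0,"az":0,"jaw":1}]'
```

```text
time_s: 12.68
eef_pos: [479.9, 34.6, 203.9]
ee_rot: [0.001, 0.181, 0.984, -0.0]
force: [-2.7, -0.1, 7.8]
grip_width: 0.286
grip_force: 41.0
```

Flange landed: 8 N at z=203.9, expected 203.7. Releasing and rising.

```bash
python3 -m jog '[{"tx":0,"ty":0,"tz":0,"ax":0,"ay":0,"az":0,"jaw":0},{"tx":0,"ty":0,"tz":0,"ax":0,"ay":0,"az":0,"jaw":-1},{"tx":0,"ty":0,"tz":0,"ax":0,"ay":0,"az":0,"jaw":-1},{"tx":0,"ty":0,"tz":0,"ax":0,"ay":0,"az":0,"jaw":-1},{"tx":0,"ty":0,"tz":0,"ax":0,"ay":0,"az":0,"jaw":-1}]'
python3 -m jog '[{"tx":0,"ty":0,"tz":-20,"ax":0,"ay":0,"az":0,"jaw":-1},{"tx":0,"ty":0,"tz":-50,"ax":0,"ay":0,"az":0,"jaw":-1},{"tx":0,"ty":0,"tz":-40,"ax":0,"ay":0,"az":0,"jaw":-1},{"tx":0,"ty":0,"tz":0,"ax":0,"ay":0,"az":0,"jaw":-1},{"tx":0,"ty":0,"tz":0,"ax":0,"ay":0,"az":0,"jaw":-1}]'
python3 - <<'E'
from h import *
np.set_printoptions(precision=3,suppress=True)
s=sense();c=capture("wrist");save(c,"6w.png");M=cfw(c,s);q=s["ee_rot"]; r=R.from_quat([q[1],q[2],q[3],q[0]]).as_matrix()
print("predicted flange px",proj(c,M,[480,34.7,196]),"stub top px",proj(c,M,[480,34.7,236]))
for g in place_of("pusher_flange","wrist"): u,v=g["centre"];print(g["conf"],u,v,at_z(c,M,u,v,190))
print(s["joints"],r.T@(np.array([520.5,-172.6,0])-s["eef_pos"]))
y=np.arctan2(r[1,1],r[0,1]); print("tool y angle",y,"bar dir 2.557")
E
```

```text
time_s: 13.3
eef_pos: [479.7, 34.6, 202.8]
ee_rot: [-0.0, 0.181, 0.983, -0.0]
force: [1.0, -0.2, -0.9]
grip_width: 1.001
grip_force: 0.0
time_s: 13.92
eef_pos: [479.4, 34.6, 311.8]
ee_rot: [-0.001, 0.181, 0.984, -0.0]
force: [-1.0, 0.6, -0.5]
grip_width: 1.0
grip_force: 0.0
predicted flange px [278.769 211.903] stub top px [278.667 226.863]
0.71 276.9 206.8 [476.891  34.232 190.   ]
[-0.172  0.167  1.474  0.     1.502 -1.379] [-112.618 -178.946  311.678]
tool y angle 1.2069822976360574 bar dir 2.557
```

View pics/6w.png

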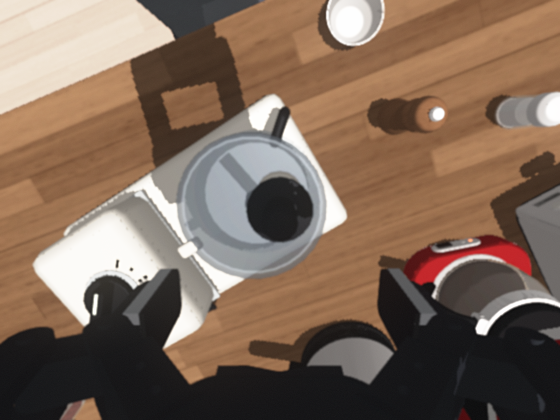

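The wrist view shows the pusher seated in the tube at (280,208), matching the predicted flange pixel (279,212). The dial at (105,297) is still at off, and the mill and salt shaker are in place. Heading over the dial.

```bash
python3 -m jog '[{"tx":-28,"ty":-45,"tz":0,"ax":0,"ay":0,"az":0,"jaw":-1},{"tx":-28,"ty":-45,"tz":0,"ax":0,"ay":0,"az":0,"jaw":-1},{"tx":-28,"ty":-45,"tz":0,"ax":0,"ay":0,"az":0,"jaw":-1},{"tx":-28,"ty":-44,"tz":0,"ax":0,"ay":0,"az":0,"jaw":-1},{"tx":0,"ty":0,"tz":0,"ax":0,"ay":0,"az":0.11,"jaw":-1}]'
python3 -m jog '[{"tx":0,"ty":0,"tz":0,"ax":0,"ay":0,"az":0.11,"jaw":-1},{"tx":0,"ty":0,"tz":0,"ax":0,"ay":0,"az":0,"jaw":-1},{"tx":0,"ty":0,"tz":0,"ax":0,"ay":0,"az":0,"jaw":-1}]'
sed -e 's/a=near(480,32,40,184,197)/a=near(480,35,30,190,200)/' rim.py > bar.py; cat >> bar.py <<'E'
k=near(520,-172,170,150,400); k=k[(np.hypot(k[:,0]-480,k[:,1]-35)>35)&(np.hypot(k[:,0]-520,k[:,1]+172)>30)]
k=k[np.hypot(k[:,0]-s["eef_pos"][0],k[:,1]-s["eef_pos"][1])>75]
print("tall things near",len(k),k.min(0) if len(k) else "",k.max(0) if len(k) else "")
t=np.array([*m[0],0])-s["eef_pos"]; print("to bar",r.T@t,"tool y",np.arctan2(r[1,1],r[0,1]),"wanted 0.986"); save(c,"7w.png")
E
python3 bar.py
```

```text
time_s: 14.65
eef_pos: [520.5, -175.6, 310.7]
ee_rot: [-0.002, 0.238, 0.971, 0.0]
force: [0.4, 0.9, 0.2]
grip_width: 0.999
grip_force: 0.0
time_s: 15.02
eef_pos: [520.6, -172.4, 312.3]
ee_rot: [-0.0, 0.287, 0.958, 0.0]
force: [0.0, -0.5, 0.2]
grip_width: 1.001
grip_force: 0.0
rim 2279 [477.7  37.4  23.7] 194.6494377443649 13.50789545770125 30.795742577726926
bar 711 ((519.765869140625, -172.9483184814453), (11.918368339538574, 49.21879196166992), 56.85174560546875) 167.2782456029829
bar dir -0.5935677192756281
tool shift to rim [151.1 151.8   0.1] eef [ 520.6 -172.4  312.3]
tall things near 32 [ 470.4 -228.6  372.1] [ 568.7 -103.1  378.3]
to bar [  0.2  -0.9 312.3] tool y 0.9893012267028243 wanted 0.986
```

View pics/7w.png

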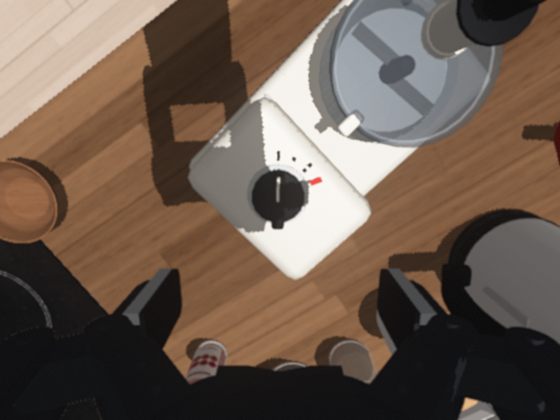

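Wrist view: the dial bar at (278,195) lies along the tool's x axis, white line up and red mark at (316,181). Nothing tall is close. The bar centre is within 1 mm of the tool axis, so I'm descending and closing.

```bash
python3 -m jog '[{"tx":0,"ty":-0.5,"tz":50,"ax":0,"ay":0,"az":0,"jaw":-1},{"tx":0,"ty":0,"tz":50,"ax":0,"ay":0,"az":0,"jaw":-1},{"tx":0,"ty":0,"tz":40,"ax":0,"ay":0,"az":0,"jaw":-1},{"tx":0,"ty":0,"tz":22,"ax":0,"ay":0,"az":0,"jaw":-1},{"tx":0,"ty":0,"tz":0,"ax":0,"ay":0,"az":0,"jaw":-1}]'
python3 -m jog '[{"tx":0,"ty":0,"tz":0,"ax":0,"ay":0,"az":0,"jaw":1},{"tx":0,"ty":0,"tz":0,"ax":0,"ay":0,"az":0,"jaw":1},{"tx":0,"ty":0,"tz":0,"ax":0,"ay":0,"az":0,"jaw":1},{"tx":0,"ty":0,"tz":0,"ax":0,"ay":0,"az":0,"jaw":1},{"tx":0,"ty":0,"tz":0,"ax":0,"ay":0,"az":0,"jaw":1}]' 40
```

```text
time_s: 15.8
eef_pos: [519.8, -172.6, 149.6]
ee_rot: [-0.001, 0.287, 0.958, 0.0]
force: [0.2, 1.1, 0.2]
grip_width: 0.998
grip_force: 0.0
time_s: 16.42
eef_pos: [520.1, -173.7, 151.3]
ee_rot: [-0.0, 0.288, 0.958, -0.001]
force: [-4.1, -2.5, 3.8]
grip_width: 0.131
grip_force: 41.2
```

```bash
python3 -m jog '[{"tx":0,"ty":0,"tz":0,"ax":0,"ay":0,"az":0.13,"jaw":1},{"tx":0,"ty":0,"tz":0,"ax":0,"ay":0,"az":0.13,"jaw":1},{"tx":0,"ty":0,"tz":0,"ax":0,"ay":0,"az":0.13,"jaw":1},{"tx":0,"ty":0,"tz":0,"ax":0,"ay":0,"az":0.13,"jaw":1},{"tx":0,"ty":0,"tz":0,"ax":0,"ay":0,"az":0.13,"jaw":1}]' 50
python3 -m jog '[{"tx":0,"ty":0,"tz":0,"ax":0,"ay":0,"az":0.13,"jaw":1},{"tx":0,"ty":0,"tz":0,"ax":0,"ay":0,"az":0.13,"jaw":1},{"tx":0,"ty":0,"tz":0,"ax":0,"ay":0,"az":0.13,"jaw":1},{"tx":0,"ty":0,"tz":0,"ax":0,"ay":0,"az":0.13,"jaw":1},{"tx":0,"ty":0,"tz":0,"ax":0,"ay":0,"az":0.05,"jaw":1}]'
python3 -c "
from h import *
s=sense();q=s['ee_rot'];r=R.from_quat([q[1],q[2],q[3],q[0]]).as_matrix();print('dial est',0.986-np.arctan2(r[1,1],r[0,1]),s['wrist_torque'],s['force'])"
```

```text
time_s: 17.05
eef_pos: [520.2, -173.8, 151.4]
ee_rot: [0.0, 0.58, 0.814, -0.001]
force: [-5.1, -3.5, 3.5]
grip_width: 0.125
grip_force: 51.6
time_s: 17.68
eef_pos: [520.1, -173.8, 151.4]
ee_rot: [0.001, 0.785, 0.619, -0.001]
force: [-4.3, -2.7, 4.3]
grip_width: 0.127
grip_force: 51.7
dial est 1.2213044085539924 [-0.6338755   0.58338654  0.12751274] [-4.34792222 -2.68397609  4.34476882]
```

```bash
python3 -m jog '[{"tx":0,"ty":0,"tz":0,"ax":0,"ay":0,"az":0.03,"jaw":1},{"tx":0,"ty":0,"tz":0,"ax":0,"ay":0,"az":0,"jaw":1},{"tx":0,"ty":0,"tz":0,"ax":0,"ay":0,"az":0,"jaw":1},{"tx":0,"ty":0,"tz":0,"ax":0,"ay":0,"az":0,"jaw":1}]'
python3 -c "
from h import *
s=sense();q=s['ee_rot'];r=R.from_quat([q[1],q[2],q[3],q[0]]).as_matrix();print('dial est',0.986-np.arctan2(r[1,1],r[0,1]),s['wrist_torque'],s['force'])
c=capture('wrist');M=cfw(c,s);save(c,'8w.png')
for n,z in (('pusher_flange',190),('dial_bar',169)):
  for g in place_of(n,'wrist'): print(n,g['conf'],g['centre'],at_z(c,M,*g['centre'],z))"
```

```text
time_s: 18.18
eef_pos: [520.1, -173.8, 151.4]
ee_rot: [0.001, 0.793, 0.609, -0.001]
force: [-3.5, -5.1, 3.9]
grip_width: 0.124
grip_force: 51.9
dial est 1.247910670180467 [-0.57919357  0.5720116   0.52974564] [-3.50564827 -5.14658592  3.9154889 ]
```

View pics/8w.png

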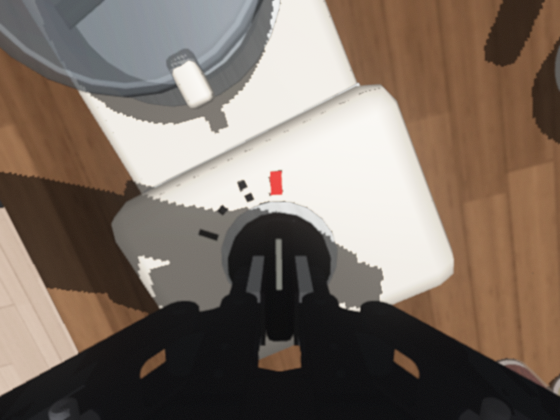

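The dial's white line at (278,260) points at the red mark at (276,183). Wrist torque has risen to 0.53 N m, so the dial is against the stop and gripped at 52 N. Handing in.

```bash
python3 -c "
from rig import *
print(finish_job())"
```

```text
the job is handed in; nothing more can be done
None
```

The pusher is seated in the feed tube and released, the gripper is holding the dial on the pulse mark against its stop, and the job is handed in; no verdict was returned.

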